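Add a stone box to the stack keeper and raise its guard one notch

ROBOT

A 6-joint arm with a two-finger parallel gripper is mounted at the origin on the work surface. World frame = base frame: x ahead of the robot, y to its left, z up, the work surface at z = 0. Lengths are in m, angles in rad, forces in N, time in s.
With the tool pointing down it reaches from about 0.275 to 0.975 m from the base axis. Payload 8.4 kg.
Tool frame: the origin (TCP) lies between the finger pads; the fingertips stand 25 mm ahead of it and the grasp point (between the pads) lies 6 mm ahead of it; z points along the fingers, y is the line along which they close (so a half turn about z gives the same grasp; the last joint's range is limited). The gripper opens to 92 mm and grips with 3 to 60 N. Pads are 20 mm wide; open, the fingers measure 128 mm over their backs; the gripper's body (75 mm by 189 mm) begins 69 mm behind the grasp point.
Start: joints at [-1.201, 0.353, 1.633, -0, 1.155, -0.002], TCP at [0.227, -0.582, 0.24] pointing down, gripper open.
Joint ranges: [-2.63, 2.63], [-0.92, 2.1], [0.06, 2.66], [-1.3, 4.44], [0, 2.69], [-3.02, 3.02]. Speed limits (rad/s): [2.22, 2.22, 2.79, 3.14, 3.14, 3.14].

INTERFACE

Orientations are given as a rotation vector (axis times angle).
In Python, from workcell import robot, vision gives the robot as it stands.
- The arm moves only by the tool apply_moves, never from a script. Its argument "series" is a list of rows, each a list of 7 numbers: the shift along the tool's x, y, z normalised to -1 to 1, where 1 is 250 mm, then the turn, a rotation vector about the tool's x, y, z normalised to -1 to 1, where 1 is 45 degrees, then the opening, from 0 (shut) to 1 (fully open). A call has 1 to 20 rows; each row shifts and turns the commanded pose from where the row before left it, along the tool's axes as they then stand; what a row does not reach is not made up. A row lasts 1/8 s, in which the tool goes at most 62.5 mm and 10.7 degrees, less where a joint would pass 70% of its speed; a pose out of reach is approached as far as the arm can. A call with a number of a shift or a turn outside -1 to 1 is refused whole. A call with a gripper value outside its range is refused whole. The fingers move at their own pace and stop on an object; "grip_force" is the grip in N (left out, the last holds). Time passes only in rows, so rows that do not move let the fingers close. It gives the time, the measured TCP pose, the force, the opening and the grip force at its end, in the units of the state.
- robot.observe(): the state, without advancing time (a new reading comes with each control period).
- vision.read_camera(name): name is "side" or "top" or "wrist"; returns a dict with "img" (480x640x3 uint8, blue, green, red), "mtx" (3x3 intrinsics, pixels), "xyz" and "attitude" of the camera in the world. Camera axes: x right, y down, z forward; pixel columns grow to the right and rows downward; lengths in m; the calibration is good to about 2 mm. A picture is of the moment at which its call begins. There is no depth.
- robot.job_done(): hands the job in; it is judged then, once.
Trained networks look in a picture, given as the dict that the camera call returned (one of the last four; its "shot" number tells which), for a name from the list of things; names that differ only in an ending like _2 or _b are one class to them, and where a whole thing is asked for, a point or a joint stands for the part that bears it (a point fixed in the world has none). Each returns a list of dicts, best first, with "score" (0 to 1); they miss things now and then, are a little off and sometimes report something else, mostly with a low value. They report only what shows in the picture. A call takes as long as a camera call. They do not tell look-alikes from the thing itself.
- vision.recognise(label, picture): "extent" ([centre column, centre row, width, height] in pixels, round what is visible of it).
The state is a dict: "t": time; "joint_pos": joint angles; "dq": joint speeds; "effort": joint torques, N m; "tcp_pos": TCP position; "orientation": TCP orientation; "ft_force": force on the tool from outside, world axes, zero at the start; "wrist_torque": the same for the moment, N m; "gripper_width": finger opening in m; "finger_force": force on a finger pad.
Only numpy, scipy, OpenCV 4.12 (cv2) and the standard library are available. Lean on these libraries where they do the work, as an engineer would, in place of code of your own. Each camera call takes 0.05 s, during which the arm holds its last target. There are 200 camera calls.

TASK

Stack the loose stone box squarely on the one in the stack keeper, so that the recesses in its base drop fully over the lid lugs below. Then pull the keeper's back guard up by its black grip until its spring pawl catches on the notch above, without forcing it against the stop just over the notch, and let go so that the notch holds it. Leave the tin, the doming block and the bowl where they are.

Things in the scene. Friction and masses are not known exactly. Their poses are not given: they have to be found in the camera images.
- box_top: The loose stone box: grey plastic, aluminium lid (fixed on), 100 (its x) x 60 (y) x 38 mm high, plus two round lid lugs (13 mm across, 4.5 mm high, tapered) 30 mm either side of the middle along x. Its base has two 17 mm square recesses, 6 mm deep, in the same places: it locks either way round over a like box. About 0.25 kg. Origin: middle of its underside, z up. Stands upright on the bench.
- box_low: A box exactly like box_top, already seated in the stack keeper. Origin: middle of its underside. A box seated on it has its origin 38 mm above this one; a box that rides on the lugs is 4.5 mm too high.
- stand: The stack keeper, fixed to the bench: grey base plate 210 (its x) x 130 (y) x 10 mm; origin at the middle of its underside, z up. The lower box's middle is at x -45 mm, its long side along x. At x +55 mm two upright rods (y +-30 mm, to 150 mm high) guide the back guard; at x +96 mm stands the upright rail (to 150 mm).
- bay (a point): Point on top of the base plate, under the middle of the lower box: 45 mm from the plate's middle on the -x side, 10 mm above the bench.
- guard (a joint): How far (m) the back guard is raised; 0 = its bottom stop, where it starts. An aluminium plate 84 x 48 mm, 12 mm from the box's end, on a dark carriage with a tall stem and black grip. 0.45 to 0.75 kg, slides easily (1 N, plus 25 N per m/s); sinks back to 0 when let go unless its pawl has caught. The catch is 17 to 55 mm up, different each time and not measured: it has to be felt.
- guard_grip (a point): Centre of the black grip bar on the guard's stem; moves with the guard. The bar is 14 mm thick along the keeper's x, 46 mm long along its y, 18 mm high; the stem below it 10 x 12 mm. It starts 181 mm above the bench; nothing else of the keeper is higher than 150 mm.
- rail: Fixed upright rail, 10 x 10 x 140 mm; same frame as the keeper (origin under the base plate). Carries the steel notch strip, clamped at a height that varies: first a ramp 13 mm tall that pushes the guard's brass spring pawl back (up to 8 N more pull), then the notch ledge over which the pawl springs out and on which it rests, and above that a stop lug for the guard's buffer.
- buffer: Small rubber buffer block (22 x 7 x 9 mm) on the guard's carriage above the pawl, rising with the guard; same frame as the keeper when the guard is down. It meets the strip's stop lug once the guard is 8 mm above its rest in the notch, and then gives 1 mm for every 5 N. Over 25 N on it is forcing.
- tin: Bystander: round lidded metal tin, 66 mm across, 32 mm high; origin at the middle of its underside.
- doming_block: Bystander: square steel doming block, 66 x 66 x 26 mm, with round hollows on top; origin at the middle of its underside.
- bowl: Bystander: white ceramic bowl, 90 mm across, 40 mm high; origin at the middle of its underside.
Not all that is in view belongs to the job. What is shaped like the stand but red is not meant. What is shaped like the box_top but green is not meant.

How it is judged:
By the outcome, as a careful person would: the job done as asked, in the order asked, and still so for the second after the job is handed in, with the robot touching nothing.
It also fails if it takes over 72 s, if anything falls off the work surface, if the arm or the gripper's body presses on something with over 40 N, if the wrist force passes 120 N, or if a joint passes its speed limit or range.

## Working session

There is one attempt and no reset: what is moved stays moved. The work goes in short steps, Python scripts to look and compute and a tool call to move; the robot and the scene stay as the last step left them, time stands still between calls to the robot, and variables do not carry over. Pictures are saved under pics/ and viewed, at most 10 in all, crops included, and the job is handed in when it is done.

Besides the shell and the picture viewer there is one more tool, called after "Call:" as name(argument=value, ...) on one line, values as JSON. apply_moves: Moves the arm, as the interface text tells. Its arguments: {"type":"object","properties":{"series":{"type":"array"},"grip_force":{"type":"number"}},"required":["series"]}

```bash
ls; mkdir -p pics; cat > h.py <<'E'
import numpy as np, cv2
from scipy.spatial.transform import Rotation as R
from workcell import robot, vision
def rot(a):
    a=np.array(a,float)
    return a if a.shape==(3,3) else (R.from_quat(a) if a.size==4 else R.from_rotvec(a)).as_matrix()
def ray(c,u,v):
    d=rot(c["attitude"])@np.linalg.inv(c["mtx"])@np.array([u,v,1.]); return np.array(c["xyz"]),d
def atz(c,u,v,z):
    o,d=ray(c,u,v); return o+d*(z-o[2])/d[2]
def proj(c,p):
    q=np.array(c["mtx"])@(rot(c["attitude"]).T@(np.array(p,float)-c["xyz"])); return q[:2]/q[2]
E
python3 - <<'E'
from h import *
s=robot.observe(); print({k:np.round(v,3).tolist() for k,v in s.items()})
for n in ["top","side"]:
    c=vision.read_camera(n); cv2.imwrite(f"pics/{n}1.png",c["img"]); print(n,c["xyz"],c["attitude"],c["mtx"])
    for l in ["box_top","stand","guard_grip","tin","doming_block","bowl","rail","guard"]:
        print(l,[(np.round(d["extent"]).tolist(),round(d["score"],2)) for d in vision.recognise(l,c)])
E
```

```text
pics
{'t': 0.0, 'joint_pos': [-1.201, 0.354, 1.634, -0.0, 1.155, -0.002], 'dq': [0.0, -0.0, 0.001, -0.001, -0.001, -0.0], 'effort': [-0.002, -59.385, -33.422, 0.07, 0.024, -0.0], 'tcp_pos': [0.227, -0.582, 0.239], 'orientation': [-3.086, -0.58, 0.0], 'ft_force': [0.229, 0.605, 0.938], 'wrist_torque': [-0.013, -0.012, -0.028], 'finger_force': 0.0, 'gripper_width': 0.092}
top [ 0.33177919 -0.05285822  1.27476394] [-2.16436033  2.16272628 -0.12265364] [[571.79489979   0.         315.78526962]
 [  0.         571.79489979 235.86824216]
 [  0.           0.           1.        ]]
box_top [([194.0, 297.0, 54.0, 33.0], 0.73), ([206.0, 161.0, 46.0, 55.0], 0.55)]
stand [([355.0, 185.0, 68.0, 113.0], 0.92), ([378.0, 311.0, 77.0, 107.0], 0.73)]
guard_grip [([374.0, 291.0, 40.0, 29.0], 0.83), ([352.0, 164.0, 39.0, 37.0], 0.59)]
tin [([238.0, 236.0, 28.0, 33.0], 0.85)]
doming_block [([163.0, 219.0, 40.0, 41.0], 0.83)]
bowl [([473.0, 220.0, 40.0, 42.0], 0.58)]
rail [([372.0, 268.0, 15.0, 15.0], 0.56)]
guard [([354.0, 163.0, 42.0, 43.0], 0.86)]
side [0.27383881 0.62181836 0.84321176] [-0.38227922  2.75736478 -1.16750077] [[525.71924671   0.         325.63511046]
 [  0.         525.71924671 236.93153236]
 [  0.           0.           1.        ]]
box_top [([199.0, 371.0, 61.0, 68.0], 0.83), ([361.0, 428.0, 40.0, 73.0], 0.65)]
stand [([417.0, 238.0, 102.0, 98.0], 0.72), ([292.0, 231.0, 106.0, 107.0], 0.64)]
guard_grip [([397.0, 230.0, 34.0, 85.0], 0.89), ([273.0, 221.0, 39.0, 88.0], 0.57), ([299.0, 360.0, 35.0, 34.0], 0.38), ([293.0, 231.0, 105.0, 107.0], 0.23)]
tin [([301.0, 358.0, 35.0, 36.0], 0.95), ([316.0, 248.0, 53.0, 39.0], 0.61)]
doming_block [([246.0, 439.0, 46.0, 50.0], 0.56)]
bowl [([354.0, 182.0, 36.0, 25.0], 0.86)]
rail [([249.0, 222.0, 18.0, 51.0], 0.88), ([379.0, 238.0, 14.0, 49.0], 0.84)]
guard [([272.0, 222.0, 37.0, 86.0], 0.88)]
```

View pics/top1.png

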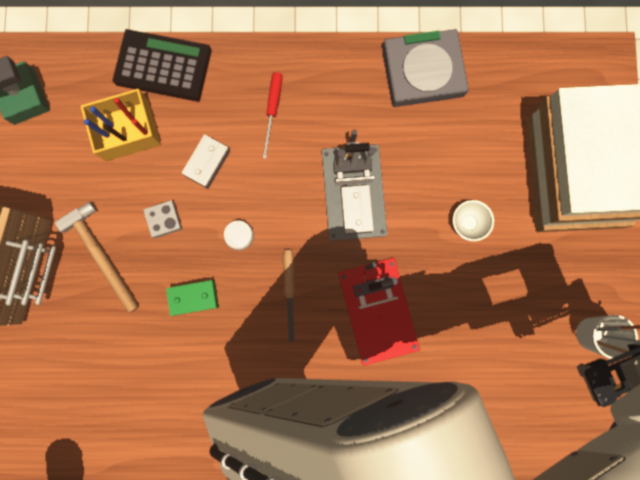

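View pics/side1.png

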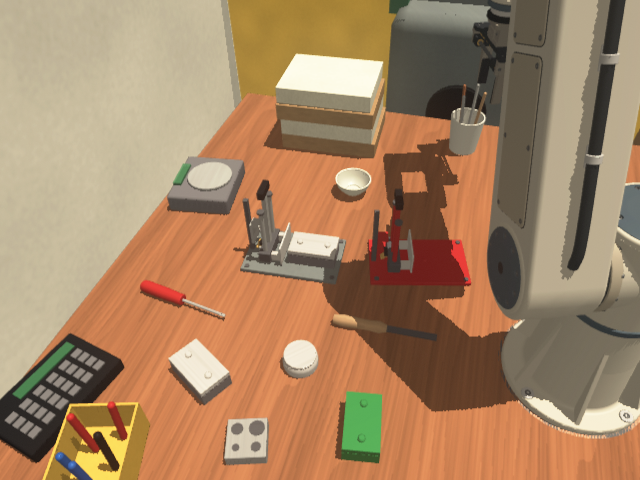

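Candidates in the top view: the grey box (206,161) versus the green look-alike (192,297), and the grey keeper (354,190) versus the red one (378,311). I choose the grey ones and check them in a close crop.

```bash
python3 - <<'E'
from h import *
c=vision.read_camera("top"); im=c["img"]
a=cv2.resize(im[120:220,170:250],None,fx=4,fy=4,interpolation=cv2.INTER_CUBIC); b=cv2.resize(im[120:250,300:410],None,fx=3.6,fy=3.6,interpolation=cv2.INTER_CUBIC)
H=np.zeros((480,730,3),np.uint8);H[:400,:320]=a;H[:b.shape[0],325:325+b.shape[1]]=b[:480];cv2.imwrite("pics/crop.png",H)
hsv=cv2.cvtColor(im,cv2.COLOR_BGR2HSV)
for nm,(x0,x1,y0,y1),z in [("box",(175,240,125,200),.034),("stand",(310,400,120,250),.01)]:
    m=(hsv[y0:y1,x0:x1,1]<80).astype(np.uint8)
    n,l,st,ce=cv2.connectedComponentsWithStats(m); k=1+np.argmax(st[1:,4])
    pts=np.argwhere(l==k)[:,::-1]+[x0,y0]
    r=cv2.minAreaRect(pts.astype(np.float32)); print(nm,r)
    P=np.array([atz(c,u,v,z)[:2] for u,v in cv2.boxPoints(r)]); print(P.round(4).tolist(),P.mean(0),np.linalg.norm(np.diff(P,axis=0),axis=1), [np.degrees(np.arctan2(*(P[i+1]-P[i])[::-1])) for i in (0,1)])
E
```

```text
box ((205.2279815673828, 160.46630859375), (29.368478775024414, 45.92423629760742), 30.25643539428711)
[[0.6122, 0.2448], [0.7024, 0.1957], [0.6686, 0.1386], [0.579, 0.188]] [0.64056926 0.19176842] [0.1026601  0.06635216 0.10234172] [np.float64(-28.582113981361882), np.float64(-120.55706255904988)]
stand ((353.95867919921875, 192.00344848632812), (91.35002899169922, 57.384429931640625), 85.2363510131836)
[[0.6734, -0.0663], [0.6846, -0.196], [0.4768, -0.2105], [0.4661, -0.0831]] [ 0.57521019 -0.13899628] [0.13015098 0.20825531 0.12780302] [np.float64(-85.0735285584599), np.float64(-176.01655301338818)]
```

View pics/crop.png

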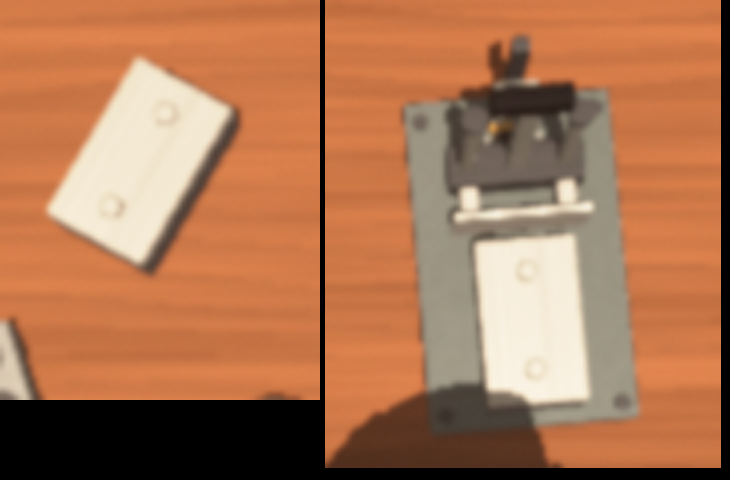

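The crop shows the plain grey box with its lugs at top-view px (211,148) and (198,171). It also shows the grey keeper with a box in it (354,200) and the grip bar at (358,147). This confirms the choice.

```bash
cat >> h.py <<'E'
def psi(s): # angle of tool y in world, deg
    y=R.from_rotvec(s["orientation"]).as_matrix()[:,1]; return np.degrees(np.arctan2(y[1],y[0]))
def plan(xyz,ps=None):
    s=robot.observe(); Rm=R.from_rotvec(s["orientation"]).as_matrix(); p0=psi(s); ps=p0 if ps is None else ps
    d=(p0-ps+180)%360-180
    a=np.radians(ps); Rt=np.c_[[-np.sin(a),np.cos(a),0],[np.cos(a),np.sin(a),0],[0,0,-1]]
    print("t",round(s["t"],2),"tcp",np.round(s["tcp_pos"],4),"psi",round(p0,2),"zaxis",Rm[:,2].round(4),"F",np.round(s["ft_force"],1),"w",round(s["gripper_width"],4))
    print("turn z units",round(d/45,4),"then shift units",np.round(Rt.T@(np.array(xyz)-s["tcp_pos"])/.25,4))
E
python3 - <<'E'
from h import *
plan([.641,.192,.30],-118.6)
s=robot.observe(); c=vision.read_camera("wrist"); Rm=rot(s["orientation"])
print("cam in tool",Rm.T@(c["xyz"]-s["tcp_pos"]),(Rm.T@rot(c["attitude"])).round(3),c["mtx"])
c=vision.read_camera("top")
A,B=atz(c,211.25,148,.0425)[:2],atz(c,197.5,171.5,.0425)[:2]; print("box lugs",A,B,(A+B)/2,np.linalg.norm(A-B),np.degrees(np.arctan2(*(A-B)[::-1])))
A,B=atz(c,300+(527-325)/3.6,120+270/3.6,.0525)[:2],atz(c,300+(536-325)/3.6,120+369/3.6,.0525)[:2]; print("low lugs",A,B,(A+B)/2,np.linalg.norm(A-B),np.degrees(np.arctan2(*(A-B)[::-1])))
E
```

```text
t 0.95 tcp [ 0.227  -0.5823  0.2396] psi -68.7 zaxis [ 0. -0. -1.] F [-0.1 -0.6 -0.3] w 0.0918
turn z units 1.1089 then shift units [-0.0288 -3.5119 -0.2416]
cam in tool [ 0.07042762 -0.00023663 -0.1451592 ] [[ 0.    -0.969 -0.247]
 [ 1.     0.001 -0.001]
 [ 0.001 -0.247  0.969]] [[409.01973574   0.         318.29609033]
 [  0.         409.01973574 231.44017557]
 [  0.           0.           1.        ]]
box lugs [0.66637176 0.17749102] [0.6134747  0.20656574] [0.63992323 0.19202838] 0.06036090017791502 -28.79527708230945
low lugs [ 0.55952112 -0.14076309] [ 0.49933928 -0.14572188] [ 0.5294302  -0.14324249] 0.060385788173922775 4.710342534027715
```

Call:
apply_moves(series=[[0, 0, -0.24, 0, 0, 0, 1], [0, 0, 0, 0, 0, 0.222, 1], [0, 0, 0, 0, 0, 0.222, 1], [0, 0, 0, 0, 0, 0.222, 1], [0, 0, 0, 0, 0, 0.222, 1], [0, 0, 0, 0, 0, 0.222, 1], [0, -0.25, 0, 0, 0, 0, 1], [0, -0.25, 0, 0, 0, 0, 1], [0, -0.25, 0, 0, 0, 0, 1], [0, -0.25, 0, 0, 0, 0, 1], [0, -0.25, 0, 0, 0, 0, 1], [0, -0.25, 0, 0, 0, 0, 1], [0, -0.25, 0, 0, 0, 0, 1], [0, -0.25, 0, 0, 0, 0, 1], [0, -0.25, 0, 0, 0, 0, 1], [0, -0.25, 0, 0, 0, 0, 1], [0, -0.25, 0, 0, 0, 0, 1], [0, -0.25, 0, 0, 0, 0, 1], [0, -0.25, 0, 0, 0, 0, 1], [-0.03, -0.25, 0, 0, 0, 0, 1]])

```text
t: 3.55
tcp_pos: [0.6407, 0.1907, 0.2995]
orientation: [-3.044, 0.777, -0.001]
ft_force: [-0.2, -0.2, 1.1]
gripper_width: 0.0919
finger_force: 0.0
```

```bash
python3 - <<'E'
from h import *
plan([.640,.192,.15],-118.7)
c=vision.read_camera("wrist"); cv2.imwrite("pics/w1.png",c["img"])
print([(np.round(d["extent"]).tolist(),round(d["score"],2)) for d in vision.recognise("box_top",c)])
a=np.radians(-28.7)
for s in (1,-1): print(proj(c,[.64+s*.03*np.cos(a),.192+s*.03*np.sin(a),.0425]))
E
```

```text
t 3.55 tcp [0.6407 0.1907 0.2995] psi -118.65 zaxis [ 4.e-04 -1.e-04 -1.e+00] F [-0.2 -0.2  1.1] w 0.0919
turn z units 0.001 then shift units [-0.0051 -0.0031  0.5981]
[([422.0, 430.0, 107.0, 50.0], 0.83), ([316.0, 194.0, 63.0, 104.0], 0.63)]
[318.91536477 170.13196925]
[318.83523827 229.65256239]
```

View pics/w1.png

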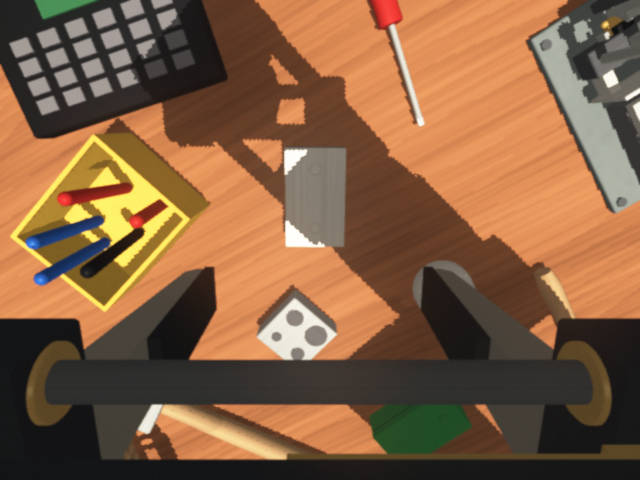

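The box spans cols 285–346 and rows 148–247, with lugs at (315,169) and (315,228). That is about 4 px left of the prediction, so I correct for it and go down. I also check the red keeper's grip for clearance.

```bash
python3 - <<'E'
from h import *
c=vision.read_camera("wrist")
A,B=atz(c,315,169,.0425)[:2],atz(c,315,228,.0425)[:2]; m=(A+B)/2
E=np.mean([atz(c,u,v,.038)[:2] for u in (285,346) for v in (148,247)],0)
print("lugs",m,np.linalg.norm(A-B),np.degrees(np.arctan2(*(A-B)[::-1])),"edges",E)
plan([E[0],E[1],.032],-118.7)
c=vision.read_camera("top")
for v in (263,270,280,290): print("red grip",v,atz(c,375,v,.181)[:2])
print("grip",atz(c,358,147,.19)[:2])
E
```

```text
lugs [0.64355839 0.19865688] 0.05927720505993373 -28.529537095793916 edges [0.64268247 0.19862514]
t 3.7 tcp [0.6401 0.1915 0.2988] psi -118.45 zaxis [-6.e-04  1.e-04 -1.e+00] F [ 0.   0.1 -0.2] w 0.0917
turn z units 0.0055 then shift units [-0.0049 -0.03    1.0671]
red grip 263 [ 0.4034908  -0.16674026]
red grip 270 [ 0.39009124 -0.16659379]
red grip 280 [ 0.37101293 -0.16638525]
red grip 290 [ 0.35200942 -0.16617753]
grip [ 0.62855808 -0.13522804]
```

Call:
apply_moves(series=[[0, -0.02, 0.2, 0, 0, 0.005, 1], [0, 0, 0.25, 0, 0, 0, 1], [0, 0, 0.25, 0, 0, 0, 1], [0, 0, 0.2, 0, 0, 0, 1], [0, 0, 0.1, 0, 0, 0, 1], [0, 0, 0.065, 0, 0, 0, 1], [0, 0, 0, 0, 0, 0, 1], [0, 0, 0, 0, 0, 0, 0.5], [0, 0, 0, 0, 0, 0, 0.5], [0, 0, 0, 0, 0, 0, 0.5], [0, 0, 0, 0, 0, 0, 0.5], [0, 0, 0, 0, 0, 0, 0.5]], grip_force=25)

```text
t: 5.25
tcp_pos: [0.6426, 0.1934, 0.034]
orientation: [-3.042, 0.783, -0.001]
ft_force: [-0.9, -0.3, 5.4]
gripper_width: 0.0599
finger_force: 25.0
```

Call:
apply_moves(series=[[0, 0, -0.1, 0, 0, 0, 0.5], [0, 0, -0.2, 0, 0, 0, 0.5], [0, 0, -0.25, 0, 0, 0, 0.5], [0, 0, -0.25, 0, 0, 0, 0.5], [0, 0, -0.2, 0, 0, 0, 0.5], [0, 0, 0, 0, 0, -0.186, 0.5], [0, 0, 0, 0, 0, -0.186, 0.5], [0, 0, 0, 0, 0, -0.186, 0.5], [0, 0, 0, 0, 0, -0.186, 0.5], [0, 0, 0, 0, 0, 0, 0.5]])

```text
t: 6.5
tcp_pos: [0.6418, 0.1931, 0.2828]
orientation: [3.139, 0.125, -0.002]
ft_force: [0.6, -0.4, -1.8]
gripper_width: 0.0596
finger_force: 25.0
```

```bash
python3 - <<'E'
from h import *
plan([.44,-.151,.28],-85.3)
E
```

```text
t 6.5 tcp [0.6418 0.1931 0.2828] psi -85.45 zaxis [-1.e-03 -3.e-04 -1.e+00] F [ 0.6 -0.4 -1.8] w 0.0596
turn z units -0.0032 then shift units [-0.9174  1.3057  0.0111]
```

Call:
apply_moves(series=[[-0.115, 0.163, 0, 0, 0, 0, 0.5], [-0.115, 0.163, 0, 0, 0, 0, 0.5], [-0.115, 0.163, 0, 0, 0, 0, 0.5], [-0.115, 0.163, 0, 0, 0, 0, 0.5], [-0.115, 0.163, 0, 0, 0, 0, 0.5], [-0.115, 0.163, 0, 0, 0, 0, 0.5], [-0.115, 0.163, 0, 0, 0, 0, 0.5], [-0.115, 0.163, 0, 0, 0, 0, 0.5], [0, 0, 0, 0, 0, 0, 0.5]])

```text
t: 7.62
tcp_pos: [0.4375, -0.1524, 0.2833]
orientation: [3.139, 0.115, -0.001]
ft_force: [0.2, 0.5, -1.3]
gripper_width: 0.0596
finger_force: 25.0
```

```bash
python3 - <<'E'
from h import *
plan([.5294,-.1432,.15],-85.3)
c=vision.read_camera("wrist"); cv2.imwrite("pics/w2.png",c["img"]); s=robot.observe(); np.savez("w2.npz",xyz=c["xyz"],attitude=c["attitude"],mtx=c["mtx"],tcp=s["tcp_pos"],ori=s["orientation"],img=c["img"])
for l in ("box_top","stand"): print([(np.round(d["extent"]).tolist(),round(d["score"],2)) for d in vision.recognise(l,c)])
a=np.radians(4.7)
for q in (1,-1): print(proj(c,[.5294+q*.03*np.cos(a),-.1432+q*.03*np.sin(a),.0525]))
E
```

```text
t 7.62 tcp [ 0.4375 -0.1524  0.2833] psi -85.81 zaxis [-5.e-04 -5.e-04 -1.e+00] F [ 0.2  0.5 -1.3] w 0.0596
turn z units -0.0113 then shift units [ 0.3695 -0.0064  0.5334]
[([320.0, 302.0, 172.0, 258.0], 0.97), ([14.0, 262.0, 28.0, 64.0], 0.8)]
[([315.0, 82.0, 143.0, 160.0], 0.55), ([401.0, 355.0, 5.0, 15.0], 0.39)]
[316.2203501   64.10819735]
[316.88811765 135.83362439]
```

View pics/w2.png

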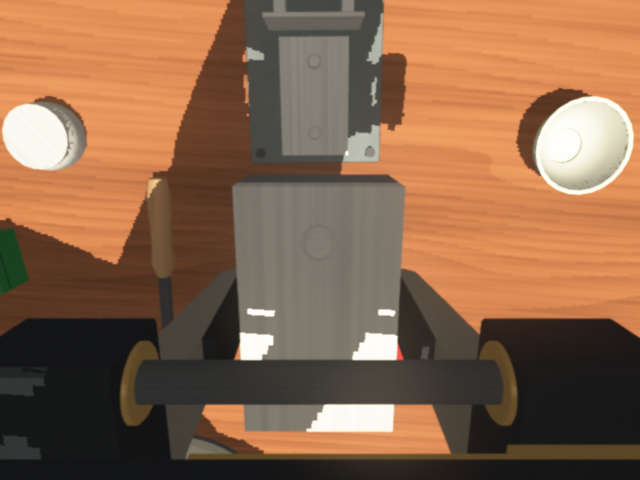

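The view shows the keeper box ahead, with lugs near (314,60) and (314,132). The held box has its front lug at (318,242), front top edge near row 186 and rear edge near row 432. I zoom once to get precise pixels.

```bash
python3 - <<'E'
import cv2,numpy as np
im=np.load("w2.npz")["img"]; g=cv2.cvtColor(im,cv2.COLOR_BGR2GRAY)
cl=cv2.createCLAHE(4,(4,4)).apply(g)
a=cv2.resize(cl[25:165,250:380],None,fx=3,fy=3,interpolation=cv2.INTER_CUBIC); b=cv2.resize(cl[170:275,228:410],None,fx=2.15,fy=2.15,interpolation=cv2.INTER_CUBIC)
H=np.zeros((430,790),np.uint8);H[:a.shape[0],:a.shape[1]]=a;H[:b.shape[0],395:395+b.shape[1]]=b;cv2.imwrite("pics/z2.png",H)
def pk(p,o,n=4):
    d=np.abs(np.gradient(cv2.GaussianBlur(p.astype(np.float32).reshape(-1,1),(1,5),0).ravel()));
    i=[k for k in range(1,len(d)-1) if d[k]>=d[k-1] and d[k]>d[k+1] and d[k]>4]; return [(k+o,round(float(d[k]),1)) for k in i]
print("held cols r210",pk(g[207:214,225:415].mean(0),225)); print("r270",pk(g[267:274,225:415].mean(0),225))
print("held rows c280",pk(g[165:260,270:290].mean(1),165)," c365",pk(g[165:260,360:370].mean(1),165)); print("rear",pk(g[410:450,350:380].mean(1),410))
print("low cols r95",pk(g[90:100,255:375].mean(0),255),"r118",pk(g[113:121,255:375].mean(0),255)); print("low rows c300",pk(g[20:170,290:305].mean(1),20),"c330",pk(g[20:170,325:340].mean(1),20))
E
```

```text
held cols r210 [(233, 13.4), (404, 5.3)]
r270 [(236, 12.9), (400, 5.9)]
held rows c280 [(182, 12.0)]  c365 [(174, 23.9), (182, 11.2), (186, 4.7)]
rear [(432, 22.1)]
low cols r95 [(280, 14.6), (348, 14.5), (371, 24.0)] r118 [(281, 13.5), (348, 14.1)]
low rows c300 [(30, 6.9), (36, 16.8), (155, 14.1)] c330 [(30, 7.1), (36, 16.1), (155, 13.4)]
```

View pics/z2.png

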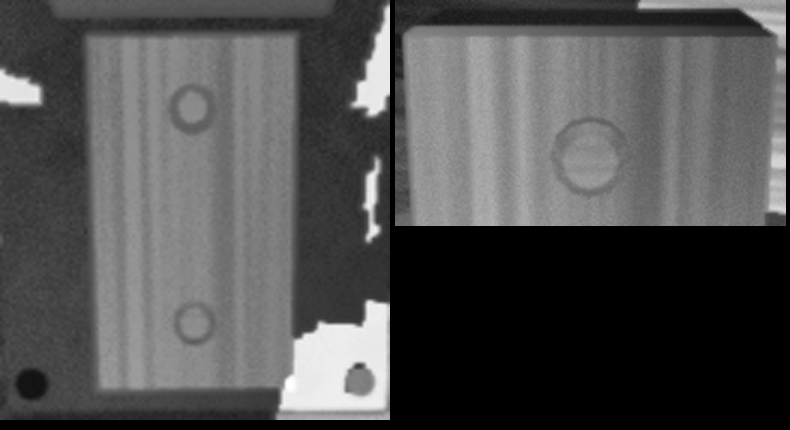

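```bash
python3 - <<'E'
from h import *
c=np.load("w2.npz"); T=rot(c["ori"]); tcp=c["tcp"]; zb=tcp[2]-.034
def t(u,v,z): return T.T@(atz(c,u,v,z)-tcp)
L=t(318.2,243,zb+.040); print("held lug tool",L,"-> centre x",L[0]-.03)
f=t(318.3,186.5,zb+.037);r=t(318.3,432,zb+.037); print("held edges",f[0],r[0],(f+r)/2, f[0]-r[0])
for v in (210,270): print("held side", t(233.5 if v==210 else 236.5,v,zb+.038)[1], t(404 if v==210 else 400.5,v,zb+.038)[1])
A=atz(c,314.0,61.3,.050);B=atz(c,314.8,132.7,.050); m=(A+B)/2; print("low",A,B,m,np.linalg.norm(A-B),"yaw",np.degrees(np.arctan2(*(A-B)[::-1][1:])))
e=atz(c,314,36,.048);k=atz(c,314.5,155,.048); print("low edges mid",(e+k)/2,np.linalg.norm(e-k))
print("low in tool",T.T@(m-tcp))
E
```

```text
held lug tool [ 0.02941885  0.00040717 -0.00599351] -> centre x -0.0005811499435426706
held edges 0.04904631321192822 -0.05203504832569119 [-0.00149437  0.00040716 -0.00300037] 0.1010813615376194
held side -0.029341890828831832 0.03055456878818037
held side -0.029419098971444617 0.030413624558456663
low [ 0.56176175 -0.13862813  0.05      ] [ 0.50204772 -0.14357953  0.05      ] [ 0.53190474 -0.14110383  0.05      ] 0.059918960632100476 yaw 4.740044156265967
low edges mid [ 0.53218542 -0.14093085  0.048     ] 0.10029031415210928
low in tool [ 0.09388143 -0.00308791  0.23342546]
```

Call:
apply_moves(series=[[0.068, -0.003, 0, 0, 0, -0.012, 0.5], [0.068, -0.003, 0, 0, 0, 0, 0.5], [0, 0, 0.163, 0, 0, 0, 0.5], [0, 0, 0.163, 0, 0, 0, 0.5], [0, 0, 0.163, 0, 0, 0, 0.5], [0, 0, 0.163, 0, 0, 0, 0.5], [0, 0, 0, 0, 0, 0, 0.5], [0, 0, 0, 0, 0, 0, 0.5]])

```text
t: 8.78
tcp_pos: [0.4744, -0.1457, 0.1213]
orientation: [3.138, 0.142, 0.002]
ft_force: [0.6, 0.5, -2.1]
gripper_width: 0.0598
finger_force: 25.0
```

```bash
python3 - <<'E'
from h import *
plan([.532,-.142,.10],-85.26)
c=vision.read_camera("wrist"); s=robot.observe(); np.savez("w3.npz",xyz=c["xyz"],attitude=c["attitude"],mtx=c["mtx"],tcp=s["tcp_pos"],ori=s["orientation"],img=c["img"])
g=cv2.createCLAHE(4,(4,4)).apply(cv2.cvtColor(c["img"],cv2.COLOR_BGR2GRAY))
cv2.imwrite("pics/w3.png",cv2.resize(g[0:270,180:460],None,fx=2.2,fy=2.2,interpolation=cv2.INTER_CUBIC))
E
```

```text
t 8.78 tcp [ 0.4744 -0.1457  0.1213] psi -84.81 zaxis [ 1.e-03 -3.e-04 -1.e+00] F [ 0.6  0.5 -2.1] w 0.0598
turn z units 0.01 then shift units [0.231  0.0042 0.0851]
```

View pics/w3.png

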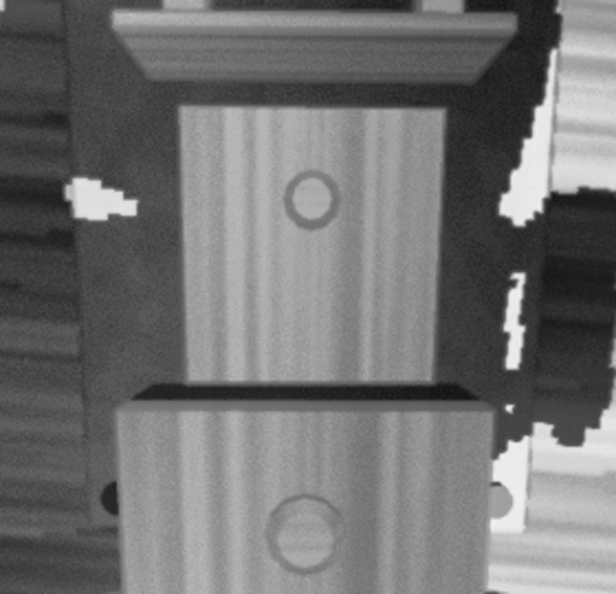

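The keeper box's front lug is at (321.8,90.9) with its front edge at row 48. The held box's front lug is at (318.4,242.7).

```bash
python3 - <<'E'
from h import *
c=np.load("w3.npz"); T=rot(c["ori"]); tcp=c["tcp"]; zb=tcp[2]-.034
def t(u,v,z): return T.T@(atz(c,180+u/2.2,v/2.2,z)-tcp)
h=t(304.5,534,zb+.040); l=t(312,200,.050); print("held",h,"low",l,"diff",l-h)
f=t(312,106,.048); hf=t(305,405,zb+.037); print("front edges",f[0],hf[0],f[0]-hf[0])
for v,a,b in ((110,180,444.5),(380,187.5,434.5)): print("low side",t(a,v,.047)[:2],t(b,v,.047)[:2],(t(a,v,.047)+t(b,v,.047))[1]/2)
for v,a,b in ((415,118,493),(585,121,487)): print("held side",t(a,v,zb+.037)[:2],t(b,v,zb+.037)[:2],(t(a,v,zb+.037)+t(b,v,zb+.037))[1]/2)
E
```

```text
held [ 0.03057359 -0.00088968 -0.00593591] low [0.08754203 0.00067729 0.07195433] diff [0.05696844 0.00156697 0.07789025]
front edges 0.10776109070420099 0.05087855192814992 0.056882538776051074
low side [ 0.1070904  -0.02920728] [0.1070989  0.03061051] 0.0007016162653732446
low side [ 0.0462933  -0.02943877] [0.04631821 0.03053946] 0.0005503457935791892
held side [ 0.04927832 -0.0304317 ] [0.04930524 0.02893295] -0.0007493747523143052
held side [ 0.02089176 -0.03137472] [0.02093133 0.02941421] -0.0009802504991669025
```

Call:
apply_moves(series=[[0.08, 0.008, 0, 0, 0, 0, 0.5], [0, 0, 0.05, 0, 0, 0, 0.5], [0, 0, 0.05, 0, 0, 0, 0.5], [0, 0, 0, 0, 0, 0, 0.5], [0, 0, 0, 0, 0, 0, 0.5], [0, 0, 0, 0, 0, 0, 0.5]])

```text
t: 9.57
tcp_pos: [0.493, -0.1462, 0.0956]
orientation: [3.138, 0.141, 0.001]
ft_force: [0.8, 0.6, -2.1]
gripper_width: 0.0597
finger_force: 25.0
```

```bash
python3 - <<'E'
from h import *
plan([.532,-.142,.10],-85.26)
c=vision.read_camera("wrist"); s=robot.observe(); np.savez("w4.npz",xyz=c["xyz"],attitude=c["attitude"],mtx=c["mtx"],tcp=s["tcp_pos"],ori=s["orientation"],img=c["img"])
g=cv2.createCLAHE(4,(4,4)).apply(cv2.cvtColor(c["img"],cv2.COLOR_BGR2GRAY))
cv2.imwrite("pics/w4.png",cv2.resize(g[0:270,180:460],None,fx=2.2,fy=2.2,interpolation=cv2.INTER_CUBIC))
E
```

```text
t 9.57 tcp [ 0.493  -0.1462  0.0956] psi -84.86 zaxis [ 3.e-04 -1.e-04 -1.e+00] F [ 0.8  0.6 -2.1] w 0.0597
turn z units 0.0089 then shift units [ 0.1568 -0.0037 -0.0176]
```

View pics/w4.png

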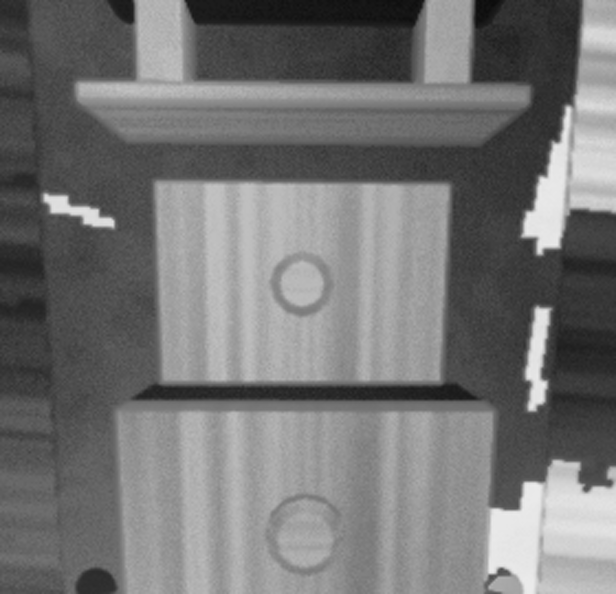

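Now the keeper lug is at (317.3,129.1) and the held lug at (318.4,242.7), so they are nearly in line.

```bash
python3 - <<'E'
from h import *
c=np.load("w4.npz"); T=rot(c["ori"]); tcp=c["tcp"]; zb=tcp[2]-.034
def t(u,v,z): return T.T@(atz(c,180+u/2.2,v/2.2,z)-tcp)
h=t(304.5,534,zb+.040); l=t(302,284,.050); print("held",h,"low",l,"diff",l-h)
f=t(312,183,.048); hf=t(305,405,zb+.037); print("front edges",f[0],hf[0],f[0]-hf[0])
for v,a,b in ((190,154,451),(375,161.5,443)): print("low side",(t(a,v,.047)+t(b,v,.047))[1]/2,(t(b,v,.047)-t(a,v,.047))[1])
for v,a,b in ((415,118,494),(585,121,487)): print("held side",(t(a,v,zb+.037)+t(b,v,zb+.037))[1]/2)
E
```

```text
held [ 0.03050904 -0.00066697 -0.00598405] low [ 0.069212   -0.00124803  0.04568165] diff [ 0.03870296 -0.00058105  0.0516657 ]
front edges 0.08903099881851065 0.05088426030201164 0.03814673851649901
low side -0.0011540162559249695 0.06053010144661304
low side -0.0012210423981220374 0.060272424323346514
held side -0.00044325374965676484
held side -0.0007596898658987269
```

Call:
apply_moves(series=[[0.077, -0.001, 0, 0, 0, 0, 0.5], [0.077, 0, 0, 0, 0, 0, 0.5], [0, 0, 0, 0, 0, 0, 0.5], [0, 0, 0, 0, 0, 0, 0.5], [0, 0, 0.014, 0, 0, 0, 0.5], [0, 0, 0.008, 0, 0, 0, 0.5], [0, 0, 0.008, 0, 0, 0, 0.5], [0, 0, 0.008, 0, 0, 0, 0.5], [0, 0, 0.004, 0, 0, 0, 0.5], [0, 0, 0.004, 0, 0, 0, 0.5], [0, 0, 0, 0, 0, 0, 0.5], [0, 0, 0, 0, 0, 0, 0.5]])

```text
t: 11.12
tcp_pos: [0.5313, -0.1424, 0.0839]
orientation: [3.138, 0.141, 0.0]
ft_force: [-0.0, 0.2, -2.5]
gripper_width: 0.0599
finger_force: 25.0
```

Already below the lug tops with no contact force, so the lugs are entering the recesses. I finish the descent gently.

Call:
apply_moves(series=[[0, 0, 0.004, 0, 0, 0, 0.5], [0, 0, 0.004, 0, 0, 0, 0.5], [0, 0, 0.002, 0, 0, 0, 0.5], [0, 0, 0, 0, 0, 0, 0.5], [0, 0, 0, 0, 0, 0, 0.5]])

```text
t: 11.75
tcp_pos: [0.5313, -0.1424, 0.082]
orientation: [-3.138, -0.141, -0.0]
ft_force: [-2.7, -0.1, 7.6]
gripper_width: 0.0597
finger_force: 25.0
```

Call:
apply_moves(series=[[0, 0, 0, 0, 0, 0, 1], [0, 0, 0, 0, 0, 0, 1], [0, 0, 0, 0, 0, 0, 1], [0, 0, 0, 0, 0, 0, 1], [0, 0, -0.05, 0, 0, 0, 1], [0, 0, -0.2, 0, 0, 0, 1], [0, 0, -0.25, 0, 0, 0, 1], [0, 0, -0.25, 0, 0, 0, 1], [0, 0, -0.1, 0, 0, 0, 1], [0, 0, 0, 0, 0, 0, 1], [0, 0, 0, 0, 0, 0, 1]])

```text
t: 13.12
tcp_pos: [0.5306, -0.1422, 0.2929]
orientation: [-3.138, -0.141, 0.002]
ft_force: [-0.7, 0.2, -1.0]
gripper_width: 0.092
finger_force: 0.0
```

```bash
python3 - <<'E'
from h import *
plan([.63,-.135,.28],-85.26)
c=vision.read_camera("wrist"); s=robot.observe(); np.savez("w5.npz",xyz=c["xyz"],attitude=c["attitude"],mtx=c["mtx"],tcp=s["tcp_pos"],ori=s["orientation"],img=c["img"])
print([(np.round(d["extent"]).tolist(),round(d["score"],2)) for d in vision.recognise("guard_grip",c)])
cv2.imwrite("pics/w5.png",c["img"]); print("pred grip",proj(c,[.63,-.135,.190]))
E
```

```text
t 13.12 tcp [ 0.5306 -0.1422  0.2929] psi -84.86 zaxis [-1.3e-03  4.0e-04 -1.0e+00] F [-0.7  0.2 -1. ] w 0.092
turn z units 0.009 then shift units [0.3986 0.0042 0.0516]
[([336.0, 391.0, 81.0, 126.0], 0.83), ([321.0, 98.0, 97.0, 79.0], 0.65)]
pred grip [322.93223751  73.41094262]
```

View pics/w5.png

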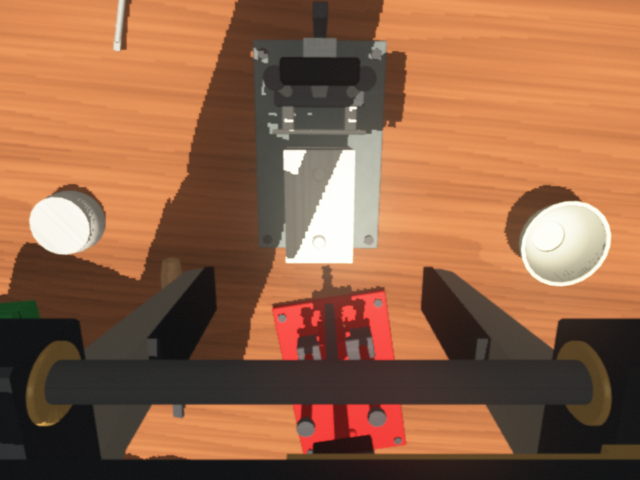

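The stack looks square at (319,206). The grip bar is at about (320,70), close to the prediction of (323,73).

```bash
python3 - <<'E'
from h import *
c=np.load("w5.npz"); T=rot(c["ori"]); g=cv2.cvtColor(c["img"],cv2.COLOR_BGR2GRAY).astype(float)
print("rows c300",g[50:95,290:310].mean(1).round().astype(int).tolist()); print("cols",g[64:76,270:290].mean(0).round().astype(int).tolist(),g[64:76,350:372].mean(0).round().astype(int).tolist())
G=atz(c,320,70,.19); print(G,T.T@(G-c["tcp"]))
b=np.mean([atz(c,u,v,.086) for u in (284.5,354) for v in (150,263)],0); e=atz(c,319,150,.086)-atz(c,319,263,.086); print("box",b,np.linalg.norm(e))
plan([G[0],G[1],.187],-85.1)
E
```

```text
rows c300 [82, 82, 82, 82, 82, 81, 72, 43, 27, 27, 28, 28, 29, 28, 28, 28, 28, 28, 28, 28, 28, 28, 28, 28, 28, 28, 28, 28, 28, 28, 27, 26, 25, 26, 29, 39, 50, 54, 55, 56, 56, 56, 55, 54, 54]
cols [55, 54, 54, 53, 53, 54, 53, 53, 51, 42, 30, 26, 28, 28, 28, 28, 28, 28, 28, 28] [30, 30, 30, 30, 30, 30, 30, 29, 29, 37, 49, 55, 56, 56, 55, 55, 56, 56, 56, 57, 57, 59]
[ 0.63166335 -0.1331716   0.19      ] [0.10186937 0.0002373  0.10216208]
box [ 0.53134195 -0.14189856  0.086     ] 0.1006132321282851
t 13.22 tcp [ 0.5304 -0.1421  0.2922] psi -84.85 zaxis [-2.7e-03  7.0e-04 -1.0e+00] F [-0.3  1.1  0.7] w 0.0923
turn z units 0.0055 then shift units [ 0.4065 -0.0011  0.4209]
```

Call:
apply_moves(series=[[0.202, 0, 0, 0, 0, 0.005, 1], [0.202, 0, 0, 0, 0, 0, 1], [0, 0, 0.16, 0, 0, 0, 1], [0, 0, 0.16, 0, 0, 0, 1], [0, 0, 0.09, 0, 0, 0, 1], [0, 0, 0, 0, 0, 0, 1], [0, 0, 0, 0, 0, 0, 0.3], [0, 0, 0, 0, 0, 0, 0.3], [0, 0, 0, 0, 0, 0, 0.3], [0, 0, 0, 0, 0, 0, 0.3], [0, 0, 0, 0, 0, 0, 0.3], [0, 0, 0, 0, 0, 0, 0.3]], grip_force=40)

```text
t: 14.72
tcp_pos: [0.632, -0.1336, 0.1916]
orientation: [3.139, 0.135, 0.0]
ft_force: [0.0, -0.5, 2.5]
gripper_width: 0.0454
finger_force: 40.0
```

```bash
python3 - <<'E'
from h import *
plan([.63,-.135,.19],-85.1); print(robot.observe()["ft_force"])
E
```

```text
t 14.72 tcp [ 0.632  -0.1336  0.1916] psi -85.08 zaxis [ 3.e-04 -2.e-04 -1.e+00] F [ 0.  -0.5  2.5] w 0.0454
turn z units 0.0005 then shift units [-0.0084  0.0049  0.0065]
[ 0.0297843  -0.45774784  2.50524872]
```

Call:
apply_moves(series=[[0, 0, -0.01, 0, 0, 0, 0.3], [0, 0, 0, 0, 0, 0, 0.3], [0, 0, 0, 0, 0, 0, 0.3]])

```text
t: 15.1
tcp_pos: [0.6319, -0.1336, 0.1935]
orientation: [3.139, 0.135, -0.0]
ft_force: [3.5, -1.7, -6.1]
gripper_width: 0.0454
finger_force: 40.0
```

Call:
apply_moves(series=[[0, 0, -0.01, 0, 0, 0, 0.3], [0, 0, 0, 0, 0, 0, 0.3], [0, 0, 0, 0, 0, 0, 0.3]])

```text
t: 15.48
tcp_pos: [0.632, -0.1336, 0.1965]
orientation: [3.139, 0.135, 0.0]
ft_force: [2.7, -2.5, -5.9]
gripper_width: 0.0456
finger_force: 40.0
```

Call:
apply_moves(series=[[0, 0, -0.01, 0, 0, 0, 0.3], [0, 0, 0, 0, 0, 0, 0.3], [0, 0, 0, 0, 0, 0, 0.3]])

```text
t: 15.85
tcp_pos: [0.632, -0.1336, 0.199]
orientation: [3.139, 0.135, 0.0]
ft_force: [2.8, -1.3, -4.8]
gripper_width: 0.0456
finger_force: 40.0
```

Call:
apply_moves(series=[[0, 0, -0.01, 0, 0, 0, 0.3], [0, 0, 0, 0, 0, 0, 0.3], [0, 0, 0, 0, 0, 0, 0.3]])

```text
t: 16.23
tcp_pos: [0.632, -0.1336, 0.2015]
orientation: [3.139, 0.135, 0.0]
ft_force: [3.9, -2.4, -6.5]
gripper_width: 0.045
finger_force: 40.0
```

Call:
apply_moves(series=[[0, 0, -0.01, 0, 0, 0, 0.3], [0, 0, 0, 0, 0, 0, 0.3], [0, 0, 0, 0, 0, 0, 0.3]])

```text
t: 16.6
tcp_pos: [0.632, -0.1336, 0.2039]
orientation: [3.139, 0.135, 0.0]
ft_force: [3.2, -3.2, -5.3]
gripper_width: 0.0455
finger_force: 40.0
```

Call:
apply_moves(series=[[0, 0, -0.01, 0, 0, 0, 0.3], [0, 0, 0, 0, 0, 0, 0.3], [0, 0, 0, 0, 0, 0, 0.3]])

```text
t: 16.98
tcp_pos: [0.6319, -0.1336, 0.2064]
orientation: [3.139, 0.135, 0.0]
ft_force: [2.9, -3.5, -6.7]
gripper_width: 0.0457
finger_force: 40.0
```

Call:
apply_moves(series=[[0, 0, -0.008, 0, 0, 0, 0.3], [0, 0, 0, 0, 0, 0, 0.3], [0, 0, 0, 0, 0, 0, 0.3]])

```text
t: 17.35
tcp_pos: [0.6319, -0.1336, 0.2084]
orientation: [3.139, 0.135, 0.0]
ft_force: [3.4, -3.1, -5.4]
gripper_width: 0.0454
finger_force: 40.0
```

Call:
apply_moves(series=[[0, 0, -0.01, 0, 0, 0, 0.3], [0, 0, 0, 0, 0, 0, 0.3], [0, 0, 0, 0, 0, 0, 0.3]])

```text
t: 17.73
tcp_pos: [0.6319, -0.1335, 0.2108]
orientation: [3.139, 0.135, 0.0]
ft_force: [3.3, -3.2, -5.8]
gripper_width: 0.0455
finger_force: 40.0
```

Call:
apply_moves(series=[[0, 0, -0.01, 0, 0, 0, 0.3], [0, 0, 0, 0, 0, 0, 0.3], [0, 0, 0, 0, 0, 0, 0.3]])

```text
t: 18.1
tcp_pos: [0.6319, -0.1336, 0.2132]
orientation: [3.139, 0.135, 0.0]
ft_force: [4.2, -3.1, -7.0]
gripper_width: 0.0454
finger_force: 40.0
```

Call:
apply_moves(series=[[0, 0, -0.01, 0, 0, 0, 0.3], [0, 0, 0, 0, 0, 0, 0.3], [0, 0, 0, 0, 0, 0, 0.3]])

```text
t: 18.48
tcp_pos: [0.6319, -0.1336, 0.2153]
orientation: [3.139, 0.135, -0.0]
ft_force: [4.7, -3.3, -9.0]
gripper_width: 0.0458
finger_force: 40.0
```

Call:
apply_moves(series=[[0, 0, -0.01, 0, 0, 0, 0.3], [0, 0, 0, 0, 0, 0, 0.3], [0, 0, 0, 0, 0, 0, 0.3]])

```text
t: 18.85
tcp_pos: [0.6319, -0.1336, 0.2176]
orientation: [3.139, 0.135, -0.0]
ft_force: [5.7, -3.4, -9.5]
gripper_width: 0.0457
finger_force: 40.0
```

The ramp starts near TCP z = 0.212, so the catch should be near 0.225. Smaller steps from here.

Call:
apply_moves(series=[[0, 0, -0.008, 0, 0, 0, 0.3], [0, 0, 0, 0, 0, 0, 0.3], [0, 0, 0, 0, 0, 0, 0.3]])

```text
t: 19.23
tcp_pos: [0.6319, -0.1336, 0.2194]
orientation: [-3.139, -0.135, 0.001]
ft_force: [5.6, -4.9, -11.5]
gripper_width: 0.0452
finger_force: 40.0
```

Call:
apply_moves(series=[[0, 0, -0.008, 0, 0, 0, 0.3], [0, 0, 0, 0, 0, 0, 0.3], [0, 0, 0, 0, 0, 0, 0.3]])

```text
t: 19.6
tcp_pos: [0.6319, -0.1336, 0.2219]
orientation: [3.139, 0.135, -0.0]
ft_force: [4.1, -3.5, -8.6]
gripper_width: 0.0455
finger_force: 40.0
```

Call:
apply_moves(series=[[0, 0, -0.008, 0, 0, 0, 0.3], [0, 0, 0, 0, 0, 0, 0.3], [0, 0, 0, 0, 0, 0, 0.3]])

```text
t: 19.98
tcp_pos: [0.6319, -0.1336, 0.2242]
orientation: [3.139, 0.135, -0.0]
ft_force: [4.8, -4.2, -6.4]
gripper_width: 0.0458
finger_force: 40.0
```

The force dropped back to the baseline, so the pawl has sprung out. I lower it gently to check that the ledge takes the weight.

Call:
apply_moves(series=[[0, 0, 0.004, 0, 0, 0, 0.3], [0, 0, 0, 0, 0, 0, 0.3], [0, 0, 0, 0, 0, 0, 0.3]])

```text
t: 20.35
tcp_pos: [0.632, -0.1336, 0.2237]
orientation: [3.139, 0.135, 0.0]
ft_force: [0.5, -3.6, -0.4]
gripper_width: 0.0455
finger_force: 40.0
```

Call:
apply_moves(series=[[0, 0, 0.004, 0, 0, 0, 0.3], [0, 0, 0, 0, 0, 0, 0.3], [0, 0, 0, 0, 0, 0, 0.3]])

```text
t: 20.72
tcp_pos: [0.6319, -0.1336, 0.222]
orientation: [3.139, 0.135, -0.0]
ft_force: [2.9, -5.1, -4.8]
gripper_width: 0.0457
finger_force: 40.0
```

Call:
apply_moves(series=[[0, 0, 0.004, 0, 0, 0, 0.3], [0, 0, 0, 0, 0, 0, 0.3], [0, 0, 0, 0, 0, 0, 0.3]])

```text
t: 21.1
tcp_pos: [0.6319, -0.1336, 0.2209]
orientation: [3.139, 0.135, -0.0]
ft_force: [3.5, -4.5, -4.9]
gripper_width: 0.0455
finger_force: 40.0
```

It isn't held yet: the load came back, so the pawl was only partly over the edge. I go up again in small steps and a bit further.

Call:
apply_moves(series=[[0, 0, -0.008, 0, 0, 0, 0.3], [0, 0, 0, 0, 0, 0, 0.3], [0, 0, 0, 0, 0, 0, 0.3]])

```text
t: 21.48
tcp_pos: [0.6319, -0.1335, 0.2228]
orientation: [3.139, 0.135, -0.0]
ft_force: [3.7, -4.0, -6.7]
gripper_width: 0.0455
finger_force: 40.0
```

Call:
apply_moves(series=[[0, 0, -0.006, 0, 0, 0, 0.3], [0, 0, 0, 0, 0, 0, 0.3], [0, 0, 0, 0, 0, 0, 0.3]])

```text
t: 21.85
tcp_pos: [0.6319, -0.1335, 0.2242]
orientation: [-3.139, -0.135, 0.0]
ft_force: [4.1, -4.2, -5.0]
gripper_width: 0.0454
finger_force: 40.0
```

Call:
apply_moves(series=[[0, 0, -0.006, 0, 0, 0, 0.3], [0, 0, 0, 0, 0, 0, 0.3], [0, 0, 0, 0, 0, 0, 0.3]])

```text
t: 22.22
tcp_pos: [0.6319, -0.1336, 0.2257]
orientation: [3.139, 0.135, -0.0]
ft_force: [4.0, -4.6, -6.4]
gripper_width: 0.0456
finger_force: 40.0
```

Call:
apply_moves(series=[[0, 0, -0.004, 0, 0, 0, 0.3], [0, 0, 0, 0, 0, 0, 0.3], [0, 0, 0, 0, 0, 0, 0.3]])

```text
t: 22.6
tcp_pos: [0.6319, -0.1336, 0.2268]
orientation: [-3.139, -0.135, 0.0]
ft_force: [3.5, -4.1, -6.8]
gripper_width: 0.0454
finger_force: 40.0
```

The force stayed flat with no second climb, so the pawl is out and the ledge is lower. I lower until it takes the load.

Call:
apply_moves(series=[[0, 0, 0.012, 0, 0, 0, 0.3], [0, 0, 0.011, 0, 0, 0, 0.3], [0, 0, 0, 0, 0, 0, 0.3], [0, 0, 0, 0, 0, 0, 0.3]])

```text
t: 23.1
tcp_pos: [0.6319, -0.1336, 0.2209]
orientation: [3.139, 0.135, -0.0]
ft_force: [3.6, -4.0, -4.9]
gripper_width: 0.0456
finger_force: 40.0
```

Call:
apply_moves(series=[[0, 0, 0.004, 0, 0, 0, 0.3], [0, 0, 0, 0, 0, 0, 0.3], [0, 0, 0, 0, 0, 0, 0.3]])

```text
t: 23.48
tcp_pos: [0.6319, -0.1336, 0.2198]
orientation: [3.139, 0.135, -0.0]
ft_force: [4.3, -4.1, -6.7]
gripper_width: 0.0459
finger_force: 40.0
```

Call:
apply_moves(series=[[0, 0, 0.004, 0, 0, 0, 0.3], [0, 0, 0, 0, 0, 0, 0.3], [0, 0, 0, 0, 0, 0, 0.3]])

```text
t: 23.85
tcp_pos: [0.6319, -0.1336, 0.2188]
orientation: [3.139, 0.135, -0.0]
ft_force: [4.5, -3.9, -5.5]
gripper_width: 0.0453
finger_force: 40.0
```

Call:
apply_moves(series=[[0, 0, 0.004, 0, 0, 0, 0.3], [0, 0, 0, 0, 0, 0, 0.3], [0, 0, 0, 0, 0, 0, 0.3]])

```text
t: 24.22
tcp_pos: [0.6319, -0.1335, 0.2178]
orientation: [-3.139, -0.135, 0.0]
ft_force: [4.3, -4.5, -6.4]
gripper_width: 0.0456
finger_force: 40.0
```

Call:
apply_moves(series=[[0, 0, 0.004, 0, 0, 0, 0.3], [0, 0, 0, 0, 0, 0, 0.3], [0, 0, 0, 0, 0, 0, 0.3]])

```text
t: 24.6
tcp_pos: [0.6319, -0.1336, 0.2168]
orientation: [3.139, 0.135, -0.0]
ft_force: [3.2, -3.9, -6.8]
gripper_width: 0.0453
finger_force: 40.0
```

Call:
apply_moves(series=[[0, 0, 0.004, 0, 0, 0, 0.3], [0, 0, 0, 0, 0, 0, 0.3], [0, 0, 0, 0, 0, 0, 0.3]])

```text
t: 24.98
tcp_pos: [0.6319, -0.1336, 0.2157]
orientation: [-3.139, -0.135, 0.0]
ft_force: [4.4, -4.6, -6.9]
gripper_width: 0.0455
finger_force: 40.0
```

Call:
apply_moves(series=[[0, 0, -0.008, 0, 0, 0, 0.3], [0, 0, 0, 0, 0, 0, 0.3], [0, 0, 0, 0, 0, 0, 0.3]])

```text
t: 25.35
tcp_pos: [0.6319, -0.1335, 0.2173]
orientation: [-3.139, -0.135, 0.001]
ft_force: [6.0, -5.2, -9.9]
gripper_width: 0.0456
finger_force: 40.0
```

Call:
apply_moves(series=[[0, 0, -0.008, 0, 0, 0, 0.3], [0, 0, 0, 0, 0, 0, 0.3], [0, 0, 0, 0, 0, 0, 0.3]])

```text
t: 25.72
tcp_pos: [0.6319, -0.1335, 0.219]
orientation: [-3.139, -0.135, 0.001]
ft_force: [6.9, -5.3, -11.8]
gripper_width: 0.0455
finger_force: 40.0
```

```bash
python3 - <<'E'
from h import *
F=[]
for i in range(6):
    c=vision.read_camera("side"); s=robot.observe(); F.append(s["ft_force"])
print(np.round(F,1).tolist())
plan([.63,-.135,.19])
a=np.radians(4.7); ex=np.array([np.cos(a),np.sin(a),0]); S=np.array([.5313,-.1421,0])+.045*ex
G=np.array([.632,-.1336,0])
for z in (.19,.22): print("bar top",z,proj(c,G+[0,0,z]))
for z in (.02,.05,.15): print("rail",z,proj(c,S+.096*ex+[0,0,z]))
print("plate top at rest?",proj(c,S+.017*ex+[0,0,.06]))
for l in ("guard","buffer","rail","guard_grip"): print(l,[(np.round(d["extent"]).tolist(),round(d["score"],2)) for d in vision.recognise(l,c)])
x,y=proj(c,S+.07*ex+[0,0,.10]).astype(int); print(x,y)
cv2.imwrite("pics/s2.png",cv2.resize(c["img"][y-85:y+65,x-75:x+75],None,fx=4,fy=4,interpolation=cv2.INTER_CUBIC))
E
```

```text
[[7.0, -5.3, -11.4], [5.9, -4.9, -12.9], [6.0, -5.1, -12.3], [6.2, -5.0, -11.4], [7.3, -5.1, -12.8], [5.8, -4.1, -11.5]]
t 26.02 tcp [ 0.6319 -0.1336  0.219 ] psi -85.08 zaxis [-6.e-04  1.e-04 -1.e+00] F [  5.8  -4.1 -11.5] w 0.0457
turn z units 0.0 then shift units [-0.008   0.0051  0.1159]
bar top 0.19 [263.14662783 185.92091804]
bar top 0.22 [261.65872437 173.8478525 ]
rail 0.02 [253.34274324 243.79141999]
rail 0.05 [251.83809044 234.06720026]
rail 0.15 [246.40439876 198.95051949]
plate top at rest? [286.45434408 235.35588654]
guard [([273.0, 212.0, 39.0, 88.0], 0.9), ([398.0, 230.0, 38.0, 86.0], 0.63)]
buffer [([273.0, 213.0, 35.0, 87.0], 0.62)]
rail [([249.0, 222.0, 19.0, 47.0], 0.95)]
guard_grip [([399.0, 230.0, 36.0, 82.0], 0.59), ([274.0, 213.0, 37.0, 88.0], 0.58), ([301.0, 358.0, 35.0, 37.0], 0.3)]
260 218
```

View pics/s2.png

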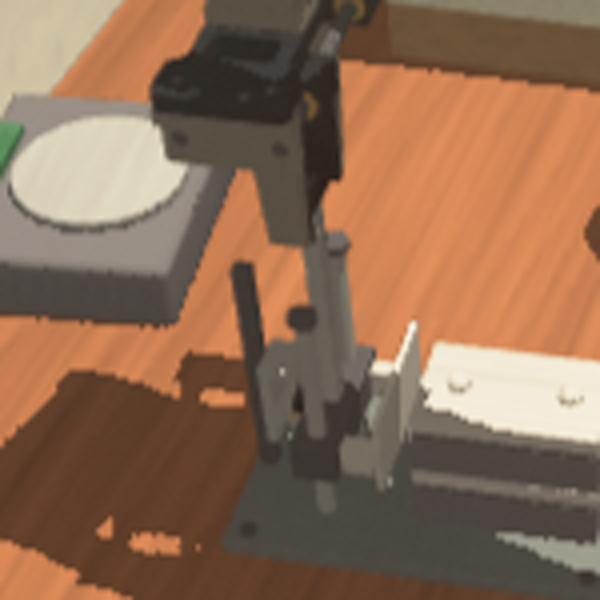

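The side view shows the guard held with its plate partly up and the two boxes flush, lugs at about (458,382) and (568,395) in the crop. The ramp repeats on the way up, so the ledge is near 0.2237, where the load vanished. My second lowering step of 1 mm then pushed the pawl back off it. I climb past it again and lower only about 0.5 mm at a time.

Call:
apply_moves(series=[[0, 0, -0.008, 0, 0, 0, 0.3], [0, 0, 0, 0, 0, 0, 0.3], [0, 0, 0, 0, 0, 0, 0.3]])

```text
t: 26.6
tcp_pos: [0.6319, -0.1336, 0.2214]
orientation: [-3.139, -0.135, 0.001]
ft_force: [5.0, -4.1, -9.6]
gripper_width: 0.0456
finger_force: 40.0
```

Call:
apply_moves(series=[[0, 0, -0.008, 0, 0, 0, 0.3], [0, 0, 0, 0, 0, 0, 0.3], [0, 0, 0, 0, 0, 0, 0.3]])

```text
t: 26.98
tcp_pos: [0.6319, -0.1336, 0.2238]
orientation: [3.139, 0.135, -0.0]
ft_force: [4.7, -4.1, -6.9]
gripper_width: 0.046
finger_force: 40.0
```

Call:
apply_moves(series=[[0, 0, -0.008, 0, 0, 0, 0.3], [0, 0, 0, 0, 0, 0, 0.3], [0, 0, 0, 0, 0, 0, 0.3]])

```text
t: 27.35
tcp_pos: [0.6319, -0.1336, 0.2258]
orientation: [3.139, 0.135, -0.0]
ft_force: [3.5, -4.9, -6.4]
gripper_width: 0.0458
finger_force: 40.0
```

Call:
apply_moves(series=[[0, 0, -0.006, 0, 0, 0, 0.3], [0, 0, 0, 0, 0, 0, 0.3], [0, 0, 0, 0, 0, 0, 0.3]])

```text
t: 27.72
tcp_pos: [0.6319, -0.1336, 0.2274]
orientation: [3.139, 0.135, -0.0]
ft_force: [3.1, -4.3, -5.5]
gripper_width: 0.0454
finger_force: 40.0
```

Call:
apply_moves(series=[[0, 0, 0.004, 0, 0, 0, 0.3], [0, 0, 0, 0, 0, 0, 0.3], [0, 0, 0, 0, 0, 0, 0.3]])

```text
t: 28.1
tcp_pos: [0.632, -0.1336, 0.2272]
orientation: [3.139, 0.135, 0.0]
ft_force: [1.6, -4.7, -0.0]
gripper_width: 0.0457
finger_force: 40.0
```

Call:
apply_moves(series=[[0, 0, 0.004, 0, 0, 0, 0.3], [0, 0, 0, 0, 0, 0, 0.3], [0, 0, 0, 0, 0, 0, 0.3]])

```text
t: 28.48
tcp_pos: [0.632, -0.1336, 0.2269]
orientation: [3.139, 0.135, 0.001]
ft_force: [0.5, -3.2, 5.4]
gripper_width: 0.0455
finger_force: 40.0
```

Call:
apply_moves(series=[[0, 0, 0.002, 0, 0, 0, 0.3], [0, 0, 0, 0, 0, 0, 0.3], [0, 0, 0, 0, 0, 0, 0.3]])

```text
t: 28.85
tcp_pos: [0.632, -0.1336, 0.2268]
orientation: [3.138, 0.135, 0.001]
ft_force: [-1.8, -3.6, 8.5]
gripper_width: 0.046
finger_force: 40.0
```

The load is now taken at 0.227, with the arm pushing down 8 N. I check that this is the real ledge by going up a little and lowering again.

Call:
apply_moves(series=[[0, 0, -0.01, 0, 0, 0, 0.3], [0, 0, 0, 0, 0, 0, 0.3], [0, 0, 0, 0, 0, 0, 0.3]])

```text
t: 29.22
tcp_pos: [0.6319, -0.1335, 0.2274]
orientation: [3.139, 0.135, -0.0]
ft_force: [3.9, -5.4, -4.3]
gripper_width: 0.0453
finger_force: 40.0
```

Call:
apply_moves(series=[[0, 0, -0.008, 0, 0, 0, 0.3], [0, 0, 0, 0, 0, 0, 0.3], [0, 0, 0, 0, 0, 0, 0.3]])

```text
t: 29.6
tcp_pos: [0.6319, -0.1336, 0.2292]
orientation: [3.139, 0.135, -0.0]
ft_force: [4.7, -4.8, -6.5]
gripper_width: 0.0456
finger_force: 40.0
```

Call:
apply_moves(series=[[0, 0, 0.004, 0, 0, 0, 0.3], [0, 0, 0, 0, 0, 0, 0.3], [0, 0, 0, 0, 0, 0, 0.3]])

```text
t: 29.98
tcp_pos: [0.6319, -0.1335, 0.2281]
orientation: [-3.139, -0.135, 0.0]
ft_force: [4.1, -4.5, -5.4]
gripper_width: 0.0456
finger_force: 40.0
```

Call:
apply_moves(series=[[0, 0, 0.004, 0, 0, 0, 0.3], [0, 0, 0, 0, 0, 0, 0.3], [0, 0, 0, 0, 0, 0, 0.3]])

```text
t: 30.35
tcp_pos: [0.6319, -0.1336, 0.2274]
orientation: [-3.139, -0.135, 0.0]
ft_force: [3.5, -4.5, -5.3]
gripper_width: 0.0457
finger_force: 40.0
```

Call:
apply_moves(series=[[0, 0, 0.003, 0, 0, 0, 0.3], [0, 0, 0, 0, 0, 0, 0.3], [0, 0, 0, 0, 0, 0, 0.3]])

```text
t: 30.72
tcp_pos: [0.6319, -0.1336, 0.2272]
orientation: [3.139, 0.135, 0.0]
ft_force: [3.2, -4.3, -1.4]
gripper_width: 0.0454
finger_force: 40.0
```

Call:
apply_moves(series=[[0, 0, 0.002, 0, 0, 0, 0.3], [0, 0, 0, 0, 0, 0, 0.3], [0, 0, 0, 0, 0, 0, 0.3]])

```text
t: 31.1
tcp_pos: [0.632, -0.1336, 0.2271]
orientation: [3.139, 0.135, 0.0]
ft_force: [2.0, -3.8, 2.0]
gripper_width: 0.0456
finger_force: 40.0
```

The ledge contact repeats at 0.2272. I let go and retreat straight up.

Call:
apply_moves(series=[[0, 0, 0, 0, 0, 0, 0.6], [0, 0, 0, 0, 0, 0, 0.8], [0, 0, 0, 0, 0, 0, 1], [0, 0, 0, 0, 0, 0, 1], [0, 0, 0, 0, 0, 0, 1], [0, 0, 0, 0, 0, 0, 1], [0, 0, -0.05, 0, 0, 0, 1], [0, 0, -0.15, 0, 0, 0, 1], [0, 0, -0.2, 0, 0, 0, 1], [0, 0, 0, 0, 0, 0, 1], [0, 0, 0, 0, 0, 0, 1]])

```text
t: 32.48
tcp_pos: [0.6318, -0.1335, 0.3272]
orientation: [3.139, 0.135, 0.001]
ft_force: [-0.1, -0.5, -0.6]
gripper_width: 0.0919
finger_force: 0.0
```

```bash
python3 - <<'E'
from h import *
plan([.63,-.135,.19]); o=cv2.imread("pics/side1.png"); o2=cv2.imread("pics/top1.png")
a=np.radians(4.7); G=np.array([.632,-.1336,0])
for k in range(2):
    c=vision.read_camera("side")
    print([(np.round(d["extent"],1).tolist(),round(d["score"],2)) for d in vision.recognise("guard",c)])
for z in (.19,.2,.21,.22,.225,.23): print(z,proj(c,G+[0,0,z]).round(1))
# dark grip bar rows: template from the first picture, grip about (263,189)
t=cv2.cvtColor(o,cv2.COLOR_BGR2GRAY)[178:202,255:272]; g=cv2.cvtColor(c["img"],cv2.COLOR_BGR2GRAY)
r=cv2.matchTemplate(g[140:210,240:285],t,cv2.TM_CCOEFF_NORMED); _,m,_,p=cv2.minMaxLoc(r); print("match",m,"shift px",p[0]+240-255,p[1]+140-178)
q=proj(c,G+[0,0,.19]);
for dz in (.025,.03,.035,.04): print(dz,proj(c,G+[0,0,.19+dz])-q)
for l in ("tin","bowl","doming_block"): print(l,[np.round(d["extent"]).tolist() for d in vision.recognise(l,c)][:2])
E
```

```text
t 32.48 tcp [ 0.6318 -0.1335  0.3272] psi -85.08 zaxis [ 4.e-04 -1.e-04 -1.e+00] F [-0.1 -0.5 -0.6] w 0.0919
turn z units 0.0 then shift units [-0.0075  0.0054  0.5486]
[([396.2, 230.9, 31.6, 88.9], 0.87), ([271.4, 209.2, 38.9, 88.7], 0.69)]
[([396.8, 230.6, 30.3, 89.3], 0.92), ([272.4, 207.4, 37.3, 87.4], 0.79)]
0.19 [263.1 185.9]
0.2 [262.7 182. ]
0.21 [262.2 177.9]
0.22 [261.7 173.8]
0.225 [261.4 171.8]
0.23 [261.1 169.7]
match 0.8914222121238708 shift px -2 -14
0.025 [ -1.23574522 -10.02701685]
0.03 [ -1.48790346 -12.07306554]
0.035 [ -1.74177105 -14.13298413]
0.04 [ -1.99736542 -16.20691413]
tin [[300.0, 358.0, 35.0, 38.0]]
bowl [[353.0, 182.0, 40.0, 28.0]]
doming_block [[247.0, 439.0, 46.0, 49.0]]
```

The guard holds at about 35 mm after release (bar shifted −14 px, matching the 35.6 mm TCP rise). The box is seated and the bystanders are where they were, so I hand in.

```bash
python3 -c "
from h import *
print(robot.job_done())"
```

```text
the job is handed in; nothing more can be done
None
```

I stacked the loose box fully over the lugs of the keeper's box, raised the guard about 35 mm until its pawl held on the notch, let go, left the tin, doming block and bowl where they were, and handed the job in at about 33 s; no verdict came back.

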